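# Seal a snap-cap vial in the bench capping press

### The arm

A 6-joint arm with a two-finger parallel gripper is mounted at the origin on a cart in front of the work surface, level with it; the furniture and walls round the work are solid. World frame = base frame: x ahead of the robot, y to its left, z up, the work surface at z = 0. Lengths are in mm, angles in rad, forces in N, time in s.
With the tool pointing down it reaches from about 275 to 825 mm from the base axis. Payload 4.9 kg.
Tool frame: the origin (TCP) lies at the very end of the fingers, on their centre line; the grasp point (between the pads) lies 19 mm behind it; z points along the fingers, y is the direction in which the jaws open and shut (so a half turn about z gives the same grasp; the last joint's range is limited). The gripper opens to 85 mm and grips with 20 to 120 N. Pads are 22 mm wide; open, the fingers measure 114 mm over their backs; the gripper's body (76 mm by 85 mm) begins 54 mm behind the grasp point. The pads swing forward as they close: fully open they stand 13 mm farther back than shut.
Start: joints at [0.988, 0.326, -0.193, 1.052, 0, 1.437], TCP at [238.634, 495.553, 231.281] pointing down, gripper open.
Joint ranges: [-2.65, 2.65], [-0.97, 1.79], [-1.3, 1.35], [-1.93, 2.1], [-1.47, 1.37], [-3.14, 3.14]. Speed limits (rad/s): [2.57, 2.57, 3.14, 3.14, 3.14, 3.14].

### API

Orientations are given as [roll, pitch, yaw] about the fixed x, y, z axes, in that order (R = Rz(yaw) Ry(pitch) Rx(roll)).
In Python, from bench import bot, solve_ik, imaging gives the robot as it stands. Calls block until the motion is done:
- bot.move_ptp(position, orientation): joint-space move of the TCP to a pose.
- bot.movel(position, rot=None, max_speed=150, threshold=None): straight line of the TCP; rot=None keeps the orientation; max_speed is the mean speed in mm/s. With threshold (N) it stops when the force on the tool has changed by that much, and returns True; else False.
- bot.move_j(angles): joint-space move.
- bot.grip(opening, effort=None): opening from 0.0 (shut) to 1.0 (fully open); effort is the grip in N (None keeps the last); returns when the fingers have stopped.
- bot.dwell(seconds).
- solve_ik(position, orientation): joint angles nearest the present ones, or None.
- bot.get_state(): the state.
- imaging.capture(name): name is "scene" or "top" or "wrist"; returns the picture (420x560x3 uint8, blue, green, red); there is no depth.
- imaging.camera_model(name): a dict with "K" (3x3 intrinsics, pixels), "position" and "rotation" of the camera in the world. Camera axes: x right, y up, looking along -z (the intrinsics and any distortion apply to the point x, -y, -z); pixel columns grow to the right and rows downward; lengths in mm; the calibration is good to about 2 mm. A picture is of the moment at which its call begins: read the wrist's pose just before it. camera_model takes no time and is no camera call; for the wrist camera it gives the pose at the moment of the call.
A pose or a line that the arm cannot do raises bot.IKError and nothing moves.
- bot.sign_off(): hands the job in, once; it reports no verdict.
The state is a dict: "t": time; "qpos": joint angles; "joint_velocities": joint speeds; "effort": joint torques, N m; "tcp_pos": TCP position; "orientation": TCP orientation; "contact_force": force on the tool from outside, world axes, zero at the start; "wrist_torque": the same for the moment, N m; "opening": opening from 0.0 (shut) to 1.0 (fully open).
Only numpy, scipy, OpenCV 4.12 (cv2) and the standard library are available. Lean on these libraries where they do the work, as an engineer would, in place of code of your own. Each camera call takes 0.05 s, during which the arm holds its last target. There are 200 camera calls.

### The job

Seal the amber vial whose white cap still stands proud of the glass, using the bench capping press: draw the lock pin out of the press's guide head and lay it in the notched keeper on the press base, stand the vial in the V locator under the ram, pushed right back, and push the black palm knob down until it comes to its stop with the cap fully home. The vials differ in height, so feel for the stop and push no harder once you are there, as the glass would crack. Leave the ram up and the vial standing in the locator; do not push the cap on by hand, knock the vial over or disturb the two sealed vials.

Things in the scene. Friction and masses are not known exactly. Their poses are not given: they have to be found in the camera images.
- press: Grey bench press, fixed, 200 mm high. Origin: on the worktop below the ram axis; +x to the column (32 mm, at x 62), -x is the open loading side, +y the wing with the keeper. Base plate top z 14 mm, spans x -95..85, y -60..92. Guide head x +-20, y +-17, z 112..148, bored 10 mm along y at x 0, z 130. Ram foot: 23 mm disc, underside z 92 when up.
- nest (a point): Point on the base plate top (z 14 mm) on the ram axis: the vial's origin is here when seated. Axes as the press. V locator round it: two steel walls at 45 degrees, 26 mm high, opening to -x, front tips at x -2, y +-29 mm; a vial slid back into it is centred under the ram.
- ram (a joint): Ram travel, m: 0 up, grows downward. The return spring takes 2 to 4 N; the foot meets the proud cap after 2 to 11 mm, which adds about 4 N. The stop is where the cap bottoms on the glass: 0.008 to 0.016, as glass heights differ (0.0175 with no vial). The glass stands about 30 N. With the lock pin in the ram moves under 3 mm.
- knob_top (a point): Centre of the top of the black mushroom palm knob on the ram, 40 mm wide, 27 mm high; 200 mm above the worktop when up. Moves with the ram.
- pin: Lock pin, loose in the guide head's bore along the press's y. Origin: centre of its black handle (16 mm round, y -20..20); own y points from nose to handle end. Neck 10 mm thick y -46..-20, flange 16 mm y -52..-46, shank 8 mm y -96..-52. Draws out to the press's +y, clear of the bore after 50 mm.
- keeper (a point): Where the pin's origin lies when parked (press x 30, y 120, z 50 mm), pin along the press's y, nose toward the column. Two upright plates at press y 44 and 86 with 14 mm notches open at the top, flared, tips at z 67: shank in the inner notch, neck in the outer, flange between them (8 mm play either way along y).
- vial: The amber vial to seal, in a row of three on the worktop, told by the 5 to 6.5 mm gap under its cap: 28 mm round body straight to about 42 mm, 17 mm neck, white cap 25 mm wide, 13 mm high. The glass varies: sealed, these vials are 62 to 70 mm high. Origin: centre of its underside, z up its axis.
- cap (a joint): How far the cap of that vial stands proud on its neck, m: 0 is fully home, starts at 0.005 to 0.0065.
- sealed_a: A like vial already sealed, no gap under its cap, 64 mm high; leave it. Origin: centre of its underside.
- sealed_b: Another sealed vial, as sealed_a, 68 mm high.

How it is judged (in metres and radians):
On the way, in this order (a step that is already met when the one before it is completed fails the run):
1. the vial stands in the V locator under the raised ram, its cap still proud (horizontal distance between vial and nest below 0.005 m and z of vial in the frame of nest below 0.003 m and angle between vial's own z axis and vertical below 0.08 rad and value of joint cap above 0.003 m and value of joint ram below 0.002 m), for 0.2 s.
2. the ram is pushed down to its stop and the cap is home (value of joint ram above 0.0065 m and value of joint cap below 0.001 m and horizontal distance between vial and nest below 0.005 m and contact force between the fingers and vial below 0.2 N), for 0.1 s.
At the end, for the whole second after the job is handed in: Cap home (under 1 mm proud), ram back up (within 2 mm), vial upright in the locator (within 6 mm of the ram axis), lock pin lying in both keeper notches along the press's y (handle centre within 5 mm across, 4 mm in height, 13 mm along), both at rest (value of joint cap below 0.001 m and value of joint ram below 0.002 m and horizontal distance between vial and nest below 0.006 m and z of vial in the frame of nest below 0.003 m and angle between vial's own z axis and vertical below 0.08 rad and x of pin in the frame of keeper between -0.005 and 0.005 m and y of pin in the frame of keeper between -0.013 and 0.013 m and z of pin in the frame of keeper between -0.004 and 0.004 m and angle between the y axis of pin and the y axis of press, either way round below 0.12 rad and linear speed of each of vial, pin below 0.01 m/s); the robot touches nothing.
It fails at once if the palm knob is pushed with more than 35 N, which would crack the glass (contact force between the fingers and ram above 35 N).
It fails at once if the vial is knocked over (angle between vial's own z axis and vertical above 0.7 rad).
It fails at once if a sealed vial is moved more than 20 mm (distance of any of sealed_a, sealed_b from where it was at the start of the episode above 0.02 m).
It also fails if it takes over 61 s, if anything falls off the work surface, if the arm or the gripper's body presses on something with over 40 N, if the wrist force passes 120 N, or if a joint passes its speed limit or range.

## Working session

There is one attempt and no reset: what is moved stays moved. The work goes in short steps, each a Python script; the robot and the scene stay as the last script left them, time stands still between calls to the robot, and variables do not carry over. Pictures are saved under pics/ and viewed, about 8 in all and at most 12, crops included, and the job is handed in when it is done.

```bash
ls; mkdir -p pics; python3 - <<'E'
from bench import bot, solve_ik, imaging
import cv2
for n in("scene","top"):
    im=imaging.capture(n); cv2.imwrite(f"pics/{n}0.png",im)
    m=imaging.camera_model(n); print(n,m)
s=bot.get_state();print(s)
E
```

```text
pics
scene {'K': array([[459.02231764,   0.        , 285.16447715],
       [  0.        , 459.02231764, 204.5641401 ],
       [  0.        ,   0.        ,   1.        ]]), 'position': array([  42.66807932, -905.24561531,  657.77943756]), 'rotation': array([ 1.0695803 , -0.01690659, -0.5523286 ])}
top {'K': array([[506.99142134,   0.        , 278.13697317],
       [  0.        , 506.99142134, 212.90999012],
       [  0.        ,   0.        ,   1.        ]]), 'position': array([ 480.21314953, -110.12843076, 1254.04518895]), 'rotation': array([ 9.23923156e-02,  1.72972979e-04, -1.55583709e+00])}
{'t': 0.1, 'qpos': array([ 9.87831030e-01,  3.26883992e-01, -1.93453406e-01,  1.05202940e+00,
       -9.18776550e-07,  1.43654359e+00]), 'joint_velocities': array([ 9.00811129e-05, -9.56528810e-04,  1.42304970e-03,  2.81192000e-04,
       -5.20124605e-04,  1.02109403e-03]), 'effort': array([-3.84615169e-04, -4.44240403e+01,  2.63037336e+01,  7.90083868e-03,
       -1.71111860e-04,  2.00462171e-05]), 'tcp_pos': array([238.32195849, 495.10997936, 230.58397553]), 'orientation': array([-3.14003619e+00, -2.09297033e-04,  2.69287993e+00]), 'contact_force': array([-0.68329627,  0.02766253, -0.32149072]), 'wrist_torque': array([ 0.02888061,  0.01643799, -0.02657384]), 'opening': 1.0001712688362872}
```

View pics/scene0.png

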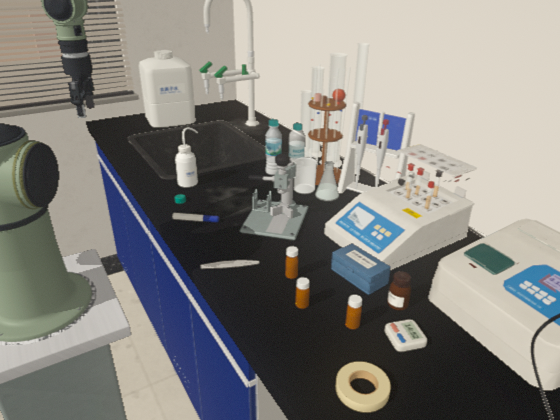

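View pics/top0.png

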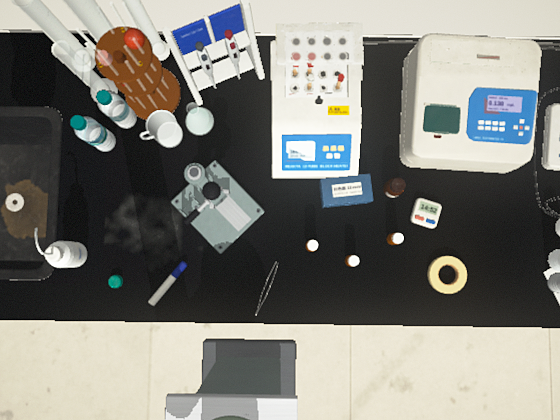

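```bash
python3 - <<'E'
import cv2,numpy as np
a=cv2.imread("pics/top0.png")[140:270,160:290]; b=cv2.imread("pics/scene0.png")
f=lambda i,w,h:cv2.resize(i,(w,h),interpolation=cv2.INTER_CUBIC)
A=f(a,520,520); B=f(b[150:245,235:320],280,313); C=f(b[240:340,275:370],280,280)
o=np.zeros((593,800,3),np.uint8); o[:520,:520]=A;o[:313,520:]=B;o[313:,520:]=C
cv2.imwrite("pics/c1.png",o)
E
```

```text
(no output)
```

View pics/c1.png

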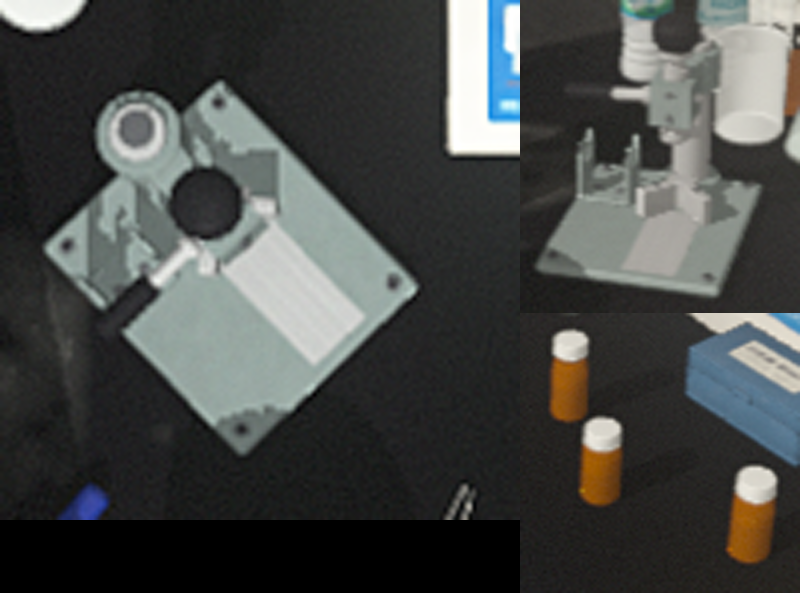

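```bash
cat > h.py <<'E'
from bench import bot, solve_ik, imaging
import numpy as np, cv2
from scipy.spatial.transform import Rotation as Ro
from scipy.optimize import least_squares
def cam(n,m=None):
    m=m or imaging.camera_model(n); return m['K'],np.array(m['position'],float),Ro.from_euler('xyz',m['rotation']).as_matrix()
def proj(c,P):
    K,p,R=c; q=(np.atleast_2d(P)-p)@R; q=q*[1,-1,-1]; q=q@K.T; return q[:,:2]/q[:,2:]
def ray(c,uv,z):
    K,p,R=c; d=R@(np.linalg.solve(K,[uv[0],uv[1],1])*[1,-1,-1]); return p+d*(z-p[2])/d[2]
def press2w(pose,P):
    x,y,a=pose; P=np.atleast_2d(P); c,s=np.cos(a),np.sin(a)
    return np.c_[x+c*P[:,0]-s*P[:,1], y+s*P[:,0]+c*P[:,1], P[:,2]]
E
python3 - <<'E'
from h import *
c=cam("top"); s=cam("scene")
pts=np.array([[45,245],[220,82],[418,288],[240,455]])/4+[160,140]-.375
W=np.array([ray(c,u,14) for u in pts]); print(W)
M=np.array([[85,92,14],[85,-60,14],[-95,-60,14],[-95,92,14]],float)
r=least_squares(lambda p:(press2w(p,M)-W)[:,:2].ravel(),[500,0,.8]); print(r.x,r.fun)
print("knob by ray",ray(c,np.array([206,204])/4+[160,140]-.375,200))
print("scene pred of corners",proj(s,press2w(r.x,M)),"pin handle",proj(s,press2w(r.x,[[0,89,130],[30,120,50]])))
im=cv2.imread("pics/top0.png"); hsv=cv2.cvtColor(im,cv2.COLOR_BGR2HSV)
m=((hsv[...,2]>170)&(hsv[...,1]<60)).astype(np.uint8)
n,l,st,ce=cv2.connectedComponentsWithStats(m[225:275,295:410])
for k in range(1,n):
    if st[k,4]>20:
        uv=ce[k]+[295,225]; print(uv,st[k],ray(c,uv,68))
E
```

```text
[[620.90120512 156.28562835  14.        ]
 [724.2121543   51.28583135  14.        ]
 [597.75075948 -73.72486113  14.        ]
 [493.88216903  32.98115362  14.        ]]
[623.95328806  33.77320651   0.77489332] [-0.58265131  2.69056818  2.45165763 -0.91297767  0.30383067 -1.83745928
 -2.172837    0.05986882]
knob by ray [622.67953011  32.69237146 200.        ]
scene pred of corners [[259.1860211  198.72511719]
 [309.17964318 205.38247276]
 [295.47332456 237.76401495]
 [239.51323382 229.44113573]] pin handle [[250.70421057 175.17385103]
 [244.07811293 195.04438656]]
[397.70588235 237.8627451 ] [ 97   8  12  11 102] [ 535.67162733 -388.75339328   68.        ]
[312.28571429 244.86734694] [12 15 11 11 98] [ 516.32886143 -189.15414175   68.        ]
[353.40594059 260.46534653] [ 53  30  12  12 101] [ 481.48866037 -285.232544     68.        ]
```

```bash
cat >> h.py <<'E'
PP=[623.95,33.77,0.775]
def ori(z,y):
    "rpy of tool with z axis (approach) and jaw axis y; sign of y chosen by caller"
    z=np.array(z,float);z/=np.linalg.norm(z);y=np.array(y,float);y-=z*(y@z);y/=np.linalg.norm(y)
    return Ro.from_matrix(np.c_[np.cross(y,z),y,z]).as_euler('xyz')
def aim(yaw,down,flip=1):
    "tool heading yaw, pitched down by 'down' rad; jaws horizontal"
    c,s=np.cos(yaw),np.sin(yaw)
    return ori([c*np.cos(down),s*np.cos(down),-np.sin(down)],[-s*flip,c*flip,0])
def pw(P,pose=None): return press2w(pose or PP,P)[0]
E
python3 - <<'E'
from h import *
s=bot.get_state();R=Ro.from_euler('xyz',s['orientation']).as_matrix();K,p,Rc=cam("wrist")
print(K,R.T@(p-s['tcp_pos'])); print(R.T@Rc)
def t(n,P,o):
    for k in o:
        q=solve_ik(P,k); print(n,None if q is None else np.round(q,2))
a=PP[2]
dn=[ori([0,0,-1],[f*np.cos(a),f*np.sin(a),0]) for f in(1,-1)]
t("pin",pw([0,75,111]),dn); t("keep",pw([30,120,31]),dn); t("knob",pw([0,0,200]),dn)
for d in(.4,.5,.6): t("push%.1f"%d,pw([-8,0,32]),[aim(a,d,f) for f in(1,-1)]); t("place%.1f"%d,pw([-10,0,32]),[aim(a,d,f) for f in (1,-1)])
for v in ([516,-189],[481,-285],[536,-389]):
    y=np.arctan2(v[1],v[0]); t("v",[*v,25],[aim(y,.5,f) for f in(1,-1)])
t("look",[330,-230,110],[aim(-.5,.4,f) for f in(1,-1)])
t("look2",[300,-220,130],[aim(-.3,.5,f) for f in(1,-1)])
E
```

```text
[[311.27387924   0.         276.38944506]
 [  0.         311.27387924 207.70206964]
 [  0.           0.           1.        ]] [  70.08865899   -1.02939288 -142.43776464]
[[-9.68463340e-05  9.61992408e-01  2.73076177e-01]
 [ 9.99999258e-01  4.24666196e-04 -1.14136428e-03]
 [-1.21394999e-03  2.73075864e-01 -9.61991735e-01]]
pin [ 0.02  0.48 -0.28  0.8   0.    0.82]
pin [ 0.02  0.48 -0.28  0.8   0.   -2.32]
keep [ 0.12  0.58 -0.36  0.63  0.    0.91]
keep [ 0.12  0.58 -0.36  0.63  0.   -2.23]
knob [-0.06  0.49 -0.03  1.05  0.    0.73]
knob [-0.06  0.49 -0.03  1.05  0.   -2.41]
push0.4 [-0.54  0.81 -0.9  -0.68  1.1  -0.99]
push0.4 [-0.54  0.81 -0.9  -0.68  1.1   2.15]
place0.4 [-0.55  0.81 -0.9  -0.67  1.1  -1.  ]
place0.4 [-0.55  0.81 -0.9  -0.67  1.1   2.14]
push0.5 [-0.52  0.74 -0.88 -0.51  1.   -1.03]
push0.5 [-0.52  0.74 -0.88 -0.51  1.    2.11]
place0.5 [-0.52  0.74 -0.88 -0.51  1.01 -1.04]
place0.5 [-0.52  0.74 -0.88 -0.51  1.01  2.1 ]
push0.6 [-0.48  0.67 -0.85 -0.37  0.9  -1.05]
push0.6 [-0.48  0.67 -0.85 -0.37  0.9   2.09]
place0.6 [-0.49  0.67 -0.85 -0.37  0.9  -1.06]
place0.6 [-0.49  0.67 -0.85 -0.37  0.9   2.09]
v None
v None
v None
v None
v [-0.81  0.93 -1.13 -1.55  0.16 -0.09]
v [-0.81  0.93 -1.13 -1.55  0.16  3.05]
look None
look None
look2 None
look2 None
```

```bash
python3 - <<'E'
from h import *
a=PP[2]; o=ori([0,0,-1],[np.cos(a),np.sin(a),0])
bot.move_ptp(pw([0,95,190]),o)
m=imaging.camera_model("wrist"); im=imaging.capture("wrist"); np.save("w1.npy",m,allow_pickle=True); cv2.imwrite("pics/w1.png",im)
c=cam("w",m)
for n,P in dict(knob=[0,0,200],hend=[0,89,130],hfront=[0,49,130],kin=[30,44,67],kout=[30,86,67],c1=[85,92,14],c2=[-95,92,14]).items(): print(n,proj(c,pw(P)))
print(bot.get_state()['t'])
for v in ([516,-189],[481,-285],[536,-389]):
    y0=np.arctan2(v[1],v[0]); print(v,[(round(y0+dy,2),d) for dy in(-.5,0,.5,.9) for d in(.6,.8,.9,1.0,1.2) if solve_ik([*v,25],aim(y0+dy,d,-1)) is not None])
E
```

```text
knob [[277.24893151 429.70323622]]
hend [[277.12283905 234.29681818]]
hfront [[277.00823713 285.87244497]]
kin [[309.12041589 255.78758881]]
kout [[310.53951947 212.40140624]]
c1 [[357.71127381 192.48379212]]
c2 [[186.12485479 192.29552473]]
1.9917
[516, -189] [(np.float64(-0.85), 0.6), (np.float64(-0.85), 0.8), (np.float64(-0.85), 0.9), (np.float64(-0.85), 1.0), (np.float64(-0.85), 1.2), (np.float64(-0.35), 0.8), (np.float64(-0.35), 0.9), (np.float64(-0.35), 1.0), (np.float64(-0.35), 1.2), (np.float64(0.15), 0.6), (np.float64(0.15), 0.8), (np.float64(0.15), 0.9), (np.float64(0.15), 1.0), (np.float64(0.15), 1.2), (np.float64(0.55), 0.6), (np.float64(0.55), 0.8), (np.float64(0.55), 0.9), (np.float64(0.55), 1.0), (np.float64(0.55), 1.2)]
[481, -285] [(np.float64(-1.03), 0.6), (np.float64(-1.03), 0.8), (np.float64(-1.03), 0.9), (np.float64(-1.03), 1.0), (np.float64(-1.03), 1.2), (np.float64(-0.53), 0.8), (np.float64(-0.53), 0.9), (np.float64(-0.53), 1.0), (np.float64(-0.53), 1.2), (np.float64(-0.03), 0.6), (np.float64(-0.03), 0.8), (np.float64(-0.03), 0.9), (np.float64(-0.03), 1.0), (np.float64(-0.03), 1.2), (np.float64(0.37), 0.6), (np.float64(0.37), 0.8), (np.float64(0.37), 0.9), (np.float64(0.37), 1.0), (np.float64(0.37), 1.2)]
[536, -389] [(np.float64(-1.13), 0.6), (np.float64(-1.13), 0.8), (np.float64(-1.13), 0.9), (np.float64(-1.13), 1.0), (np.float64(-1.13), 1.2), (np.float64(-0.63), 0.6), (np.float64(-0.63), 0.8), (np.float64(-0.63), 0.9), (np.float64(-0.63), 1.0), (np.float64(-0.63), 1.2), (np.float64(-0.13), 0.6), (np.float64(-0.13), 0.8), (np.float64(-0.13), 0.9), (np.float64(-0.13), 1.0), (np.float64(-0.13), 1.2), (np.float64(0.27), 0.6), (np.float64(0.27), 0.8), (np.float64(0.27), 0.9), (np.float64(0.27), 1.0), (np.float64(0.27), 1.2)]
```

View pics/w1.png

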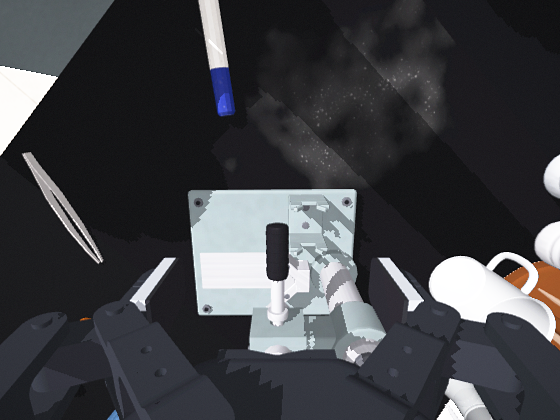

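```bash
python3 - <<'E'
from h import *
m=np.load("w1.npy",allow_pickle=True).item(); c=cam("w",m)
def inv(w):
    d=w[:2]-PP[:2]; a=PP[2]; return np.array([np.cos(a)*d[0]+np.sin(a)*d[1],-np.sin(a)*d[0]+np.cos(a)*d[1]])
for n,uv,z in(("end",(277,224),130),("front",(277,281),130),("TL",(189,190),14),("TR",(356,190),14),("BL",(191,315),14)): print(n,inv(ray(c,uv,z)))
ye=(inv(ray(c,(277,224),130))[1]+inv(ray(c,(277,281),130))[1])/2; print("pin y",ye)
a=PP[2]; o=ori([0,0,-1],[np.cos(a),np.sin(a),0])
g=74
bot.grip(.55); bot.movel(pw([0,g,150]),o,max_speed=150)
print(bot.movel(pw([0,g,111]),o,max_speed=80,threshold=8))
bot.grip(0,40); s=bot.get_state(); print(s['opening'],s['contact_force'],s['t'])
print(bot.movel(pw([0,g+15,111]),o,max_speed=60,threshold=25)); s=bot.get_state(); print(s['opening'],s['contact_force'],s['t'])
im=imaging.capture("wrist"); cv2.imwrite("pics/w2.png",im[180:,150:450])
E
```

```text
end [-0.10004483 96.52943477]
front [-1.38156566e-02  5.29508921e+01]
TL [-91.80173944  94.46562764]
TR [83.01353811 94.66419433]
BL [-100.74759847  -56.19015259]
pin y 74.74016345868942
False
0.16615190362863472 [-0.13900602  0.32897802  1.84548221] 3.925
False
0.1669807393204853 [ 0.58109178 -0.67935245  0.39306145] 4.325
```

View pics/w2.png

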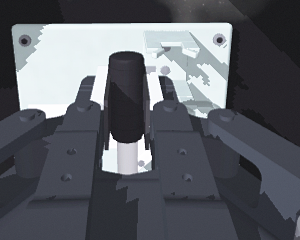

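```bash
python3 - <<'E'
from h import *
a=PP[2]; o=ori([0,0,-1],[np.cos(a),np.sin(a),0])
print(bot.movel(pw([0,132,111]),o,max_speed=100,threshold=25))
bot.movel(pw([30,128,100]),o,max_speed=100)
bot.movel(pw([30,122,60]),o,max_speed=100)
print(bot.movel(pw([30,122,31]),o,max_speed=40,threshold=8)); s=bot.get_state(); print(s['tcp_pos'],s['opening'],s['contact_force'],s['t'])
c=cam("wrist");im=imaging.capture("wrist"); cv2.imwrite("pics/w3.png",im[100:,100:480])
E
```

```text
False
True
[559.85220919 142.20576977  31.92964173] 0.16903359341613025 [-1.57014687  0.73975041  6.55767357] 6.675
```

View pics/w3.png

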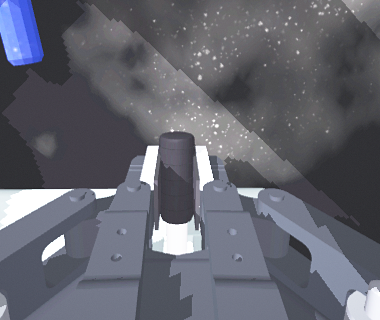

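```bash
python3 - <<'E'
from h import *
a=PP[2]; o=ori([0,0,-1],[np.cos(a),np.sin(a),0])
bot.grip(.5); bot.movel(pw([30,122,125]),o,max_speed=150)
A=imaging.capture("wrist"); B=imaging.capture("top")[140:270,160:290]; C=imaging.capture("scene")[150:245,235:320]
O=np.zeros((520,800,3),np.uint8); O[:260,:260]=cv2.resize(B,(260,260),interpolation=2);O[260:,:260]=cv2.resize(C,(260,260),interpolation=2)
O[:420,260:800]=A[:,10:550]; cv2.imwrite("pics/w4.png",O); print(bot.get_state()['t'])
m0=imaging.camera_model("wrist")
Rt=np.array([[0,.962,.273],[1,0,0],[0,.273,-.962]])
for down in(.4,.5,.6,.7,.8):
  for yaw in(-.5,-.3,-.1,.1):
    for P in([380,-260,100],[350,-260,100],[330,-260,130],[400,-260,120]):
      oo=aim(yaw,down,1); q=solve_ik(P,oo)
      if q is None: continue
      R=Ro.from_euler('xyz',oo).as_matrix(); c=(m0['K'],np.array(P)+R@[70,-1,-142.4],R@Rt)
      print(down,yaw,P,np.round(proj(c,[[516,-189,60],[481,-285,60],[536,-389,60]])).astype(int).tolist(),np.round(c[1]),np.round(q,1)[5])
E
```

```text
8.0333
0.4 -0.1 [330, -260, 130] [[359, 190], [268, 186], [189, 196]] [ 172. -245.  121.] -1.6
0.4 0.1 [380, -260, 100] [[336, 214], [235, 209], [129, 214]] [ 222. -277.   91.] -1.6
0.4 0.1 [350, -260, 100] [[328, 217], [236, 213], [140, 217]] [ 192. -277.   91.] -1.8
0.4 0.1 [330, -260, 130] [[323, 193], [237, 185], [147, 193]] [ 172. -277.  121.] -2.0
0.4 0.1 [400, -260, 120] [[342, 190], [235, 180], [122, 190]] [ 242. -277.  111.] -1.4
0.5 -0.1 [330, -260, 130] [[358, 207], [268, 202], [190, 215]] [ 172. -245.  137.] -1.4
0.5 0.1 [380, -260, 100] [[336, 229], [236, 221], [130, 229]] [ 222. -277.  107.] -1.5
0.5 0.1 [350, -260, 100] [[328, 234], [237, 227], [140, 234]] [ 192. -277.  107.] -1.7
0.5 0.1 [330, -260, 130] [[322, 210], [238, 201], [148, 210]] [ 172. -277.  137.] -1.8
0.5 0.1 [400, -260, 120] [[341, 205], [236, 192], [124, 205]] [ 242. -277.  127.] -1.4
0.6 -0.1 [330, -260, 130] [[357, 224], [268, 218], [190, 233]] [ 174. -245.  153.] -1.3
0.6 0.1 [380, -260, 100] [[336, 244], [236, 233], [130, 244]] [ 224. -277.  123.] -1.4
0.6 0.1 [350, -260, 100] [[328, 250], [237, 24
[... 1002 characters left out ...]

0.8 -0.1 [380, -260, 100] [[369, 270], [260, 261], [168, 283]] [ 231. -246.  153.] -1.0
0.8 -0.1 [350, -260, 100] [[364, 280], [265, 272], [179, 291]] [ 201. -246.  153.] -1.1
0.8 -0.1 [330, -260, 130] [[358, 259], [268, 250], [189, 271]] [ 181. -246.  183.] -1.2
0.8 -0.1 [400, -260, 120] [[369, 242], [257, 229], [164, 258]] [ 251. -246.  173.] -0.9
0.8 0.1 [380, -260, 100] [[337, 275], [236, 259], [128, 275]] [ 231. -276.  153.] -1.3
0.8 0.1 [350, -260, 100] [[329, 284], [236, 270], [137, 284]] [ 201. -276.  153.] -1.4
0.8 0.1 [330, -260, 130] [[323, 263], [238, 248], [148, 263]] [ 181. -276.  183.] -1.5
0.8 0.1 [400, -260, 120] [[340, 248], [237, 227], [126, 248]] [ 251. -276.  173.] -1.2
```

View pics/w4.png

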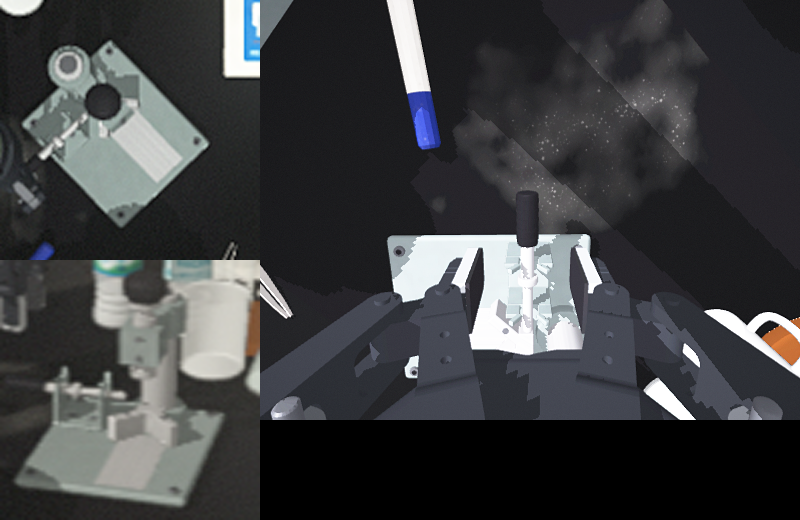

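```bash
python3 - <<'E'
from h import *
a=PP[2]; o=ori([0,0,-1],[np.cos(a),np.sin(a),0])
bot.movel(pw([10,140,200]),o,max_speed=200)
bot.move_ptp([400,-260,120],aim(.1,.6,1))
m=imaging.camera_model("wrist"); im=imaging.capture("wrist"); np.save("w5.npy",m,allow_pickle=True); cv2.imwrite("pics/w5.png",im)
s=bot.get_state(); print(s['t'],s['tcp_pos'],s['contact_force'])
cv2.imwrite("pics/w5c.png",cv2.resize(im[90:290,60:460][::-1,::-1],(800,400),interpolation=2))
E
```

```text
10.55 [ 400.3740852  -259.87987928  119.96891776] [-0.11837435 -0.03257846 -0.17499891]
```

View pics/w5c.png

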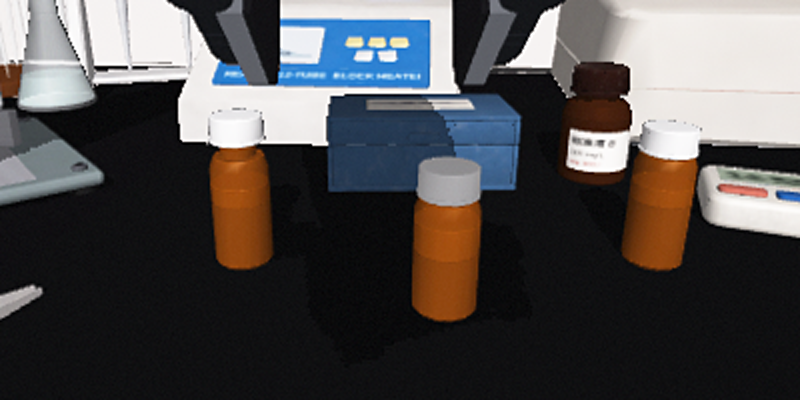

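```bash
python3 - <<'E'
from h import *
m=np.load("w5.npy",allow_pickle=True).item(); c=cam("w",m)
uv=lambda x,y:(60+399-x/2,90+199-y/2)
f=ray(c,uv(243,268),0); d=f[:2]-c[1][:2]; d/=np.linalg.norm(d); w=f[:2]+14*d
t=ray(c,uv(236,112),76)  # cap back top, rough
print("vial wrist",w,"cap top",t)
V=np.array([516.2,-189.3]); V=(V+w)/2 if np.linalg.norm(V-w)<8 else V; print(V)
yaw,D=.15,.6; o=aim(yaw,D,-1); h=np.array([np.cos(yaw),np.sin(yaw)])
P=lambda ahead,z:[*(V+h*ahead),z]
bot.grip(.6)
bot.move_ptp(P(-70,75),o); bot.movel(P(-50,20.5),o,max_speed=120)
print(bot.movel(P(14,20.5),o,max_speed=100,threshold=6))
s=bot.get_state(); print(s['t'],s['contact_force'])
bot.grip(.1,30); s=bot.get_state(); print(s['t'],s['opening'],s['contact_force'],s['tcp_pos'])
im=imaging.capture("wrist"); cv2.imwrite("pics/w6.png",im)
a=PP[2]; print([solve_ik(pw(q),aim(a,d,-1)) is not None for q,d in(([-14,0,34],.6),([-24,0,24],.9),([-90,0,60],.6),([-90,0,60],.9))])
E
```

```text
vial wrist [ 517.05817508 -186.2283194 ] cap top [ 508.16725306 -191.0465499    76.        ]
[ 516.62908754 -187.7641597 ]
False
15.075 [-0.06000844  0.02180339 -0.23364603]
15.4 0.31635267235098996 [-2.32807987 -0.49911174  2.41454757] [ 530.1762164  -185.87849131   20.56821568]
[True, True, True, True]
```

View pics/w6.png

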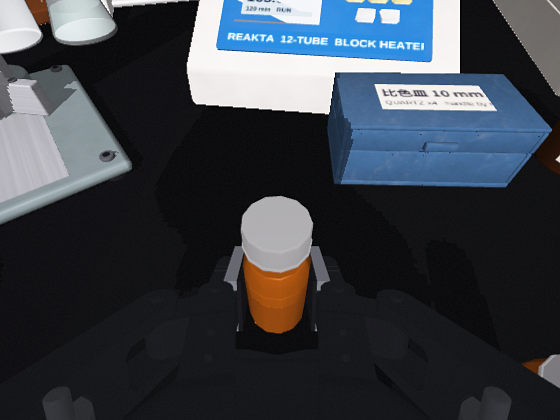

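```bash
python3 - <<'E'
from h import *
a=PP[2]; o=aim(a,.6,-1); s=bot.get_state(); p=s['tcp_pos']
bot.movel([p[0],p[1],75],max_speed=100)
bot.movel(pw([-95,0,75]),o,max_speed=100)
bot.movel(pw([-16,1,48]),o,max_speed=100)
print(bot.movel(pw([-16,1,31]),o,max_speed=25,threshold=5))
s=bot.get_state(); print(s['t'],s['tcp_pos'],s['contact_force'],s['opening'])
im=imaging.capture("wrist"); cv2.imwrite("pics/w7.png",im)
E
```

```text
True
19.3833 [612.10485085  23.40511281  34.61703224] [0.84515282 1.35582712 2.03280152] 0.3144599381516041
```

View pics/w7.png

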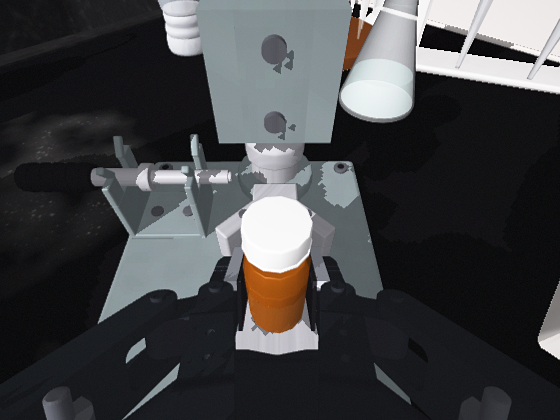

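```bash
python3 - <<'E'
from h import *
a=PP[2]; o=aim(a,.6,-1); o9=aim(a,.9,-1)
bot.grip(.48); bot.movel(pw([-75,1,36]),o,max_speed=120)
bot.grip(.2); bot.movel(pw([-75,1,24]),o9,max_speed=60)
r=bot.movel(pw([-45,1,24]),o9,max_speed=60,threshold=4)
print(r,bot.get_state()['tcp_pos'])
r=bot.movel(pw([-14,1,24]),o9,max_speed=20,threshold=4)
s=bot.get_state(); d=s['tcp_pos'][:2]-PP[:2]; print(r,s['t'],"press x",d@[np.cos(a),np.sin(a)],s['tcp_pos'],s['contact_force'])
im=imaging.capture("wrist"); 
C=imaging.capture("scene")[150:245,235:320]
im[:260,380:]=cv2.resize(C,(180,260),interpolation=2)
cv2.imwrite("pics/w8.png",im)
E
```

```text
False [590.97886459   3.34611107  23.851517  ]
True 23.1583 press x -16.241736742796906 [611.37444281  23.39794421  23.40146806] [-0.54572567 -1.27991385  1.54941912]
```

View pics/w8.png

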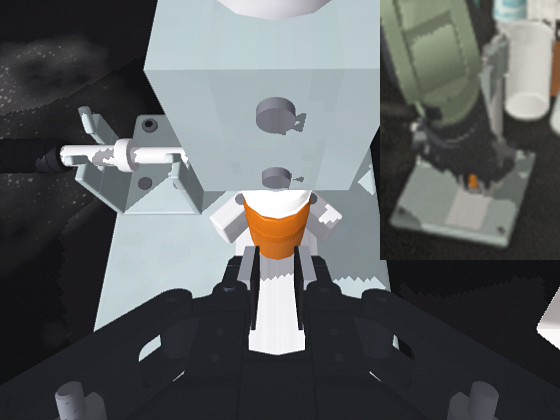

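```bash
python3 - <<'E'
from h import *
a=PP[2]; o9=aim(a,.9,-1)
px=lambda s:(s['tcp_pos'][:2]-PP[:2])@[np.cos(a),np.sin(a)]
r=bot.movel(pw([-6,1,24]),o9,max_speed=15,threshold=6); s=bot.get_state(); print(r,px(s),s['contact_force'])
bot.movel(pw([-75,1,30]),o9,max_speed=100)
o=aim(a,.6,-1); bot.movel(pw([-95,1,34]),o,max_speed=150)
m=imaging.camera_model("wrist"); im=imaging.capture("wrist"); np.save("w9.npy",m,allow_pickle=True); cv2.imwrite("pics/w9.png",im)
print(bot.get_state()['t']); c=cam("w",m)
print(proj(c,[pw(q) for q in([-14,0,14],[0,-14,40],[0,14,40],[-10,0,92],[0,-12.5,80],[0,12.5,80],[-2,29,40],[-2,-29,40],[-20,17,112],[-20,-17,112])]).round())
E
```

```text
True -15.661721728556087 [-1.77658935 -2.55750431  1.93152699]
24.8167
[[279. 175.]
 [299. 133.]
 [258. 134.]
 [279.  65.]
 [300.  77.]
 [257.  77.]
 [236. 135.]
 [321. 135.]
 [243.  32.]
 [316.  32.]]
```

View pics/w9.png

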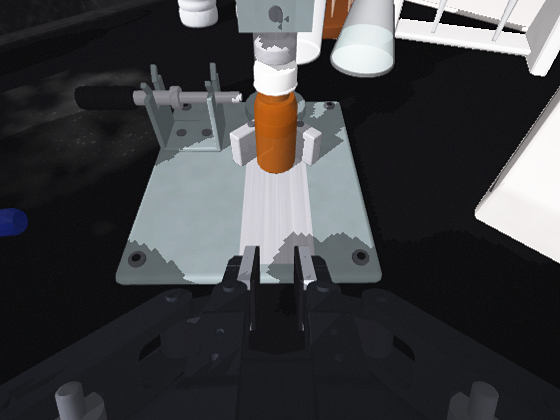

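```bash
python3 - <<'E'
from h import *
a=PP[2]; o=aim(a,.6,-1); dn=ori([0,0,-1],[np.cos(a),np.sin(a),0])
bot.movel(pw([-130,0,140]),o,max_speed=200); bot.grip(0)
bot.move_ptp(pw([-60,0,260]),dn)
bot.movel(pw([-.8,.5,212]),dn,max_speed=120)
print(bot.movel(pw([-.8,.5,190]),dn,max_speed=12,threshold=1.5)); s=bot.get_state(); z0=s['tcp_pos'][2]; print(s['t'],z0,s['contact_force'])
r=bot.movel(pw([-.8,.5,178]),dn,max_speed=8,threshold=12); s=bot.get_state(); print(r,s['t'],s['tcp_pos'],s['tcp_pos'][2]-z0,s['contact_force'])
bot.dwell(.3); s=bot.get_state(); print(s['tcp_pos'],s['contact_force'])
E
```

```text
True
28.625 199.12016698315236 [1.52410755 0.47497561 1.1021321 ]
True 29.9917 [622.72295623  33.59375727 190.07760743] -9.042559549705686 [-0.06972913  0.2982108   4.41850085]
[622.77303833  33.60302711 190.05964302] [-2.10447921 -0.47592606  5.09325687]
```

```bash
python3 - <<'E'
from h import *
a=PP[2]; dn=ori([0,0,-1],[np.cos(a),np.sin(a),0])
z=bot.get_state()['tcp_pos'][2]
for k in range(8):
    z-=.5
    r=bot.movel(pw([-.8,.5,z]),dn,max_speed=5,threshold=12); s=bot.get_state(); print(r,round(z,2),s['tcp_pos'][2].round(2),s['contact_force'].round(1),round(s['t'],2))
    if r or s['contact_force'][2]>14: break
bot.dwell(.2); print(bot.get_state()['tcp_pos'],bot.get_state()['contact_force'])
E
```

```text
False 189.56 190.06 [-1.9 -0.1  7.3] 30.65
False 189.06 190.0 [-2.3 -0.2  9.7] 30.9
False 188.56 189.96 [-3.6 -0.1 11.6] 31.15
False 188.06 189.89 [-5.1  0.2 14.8] 31.4
[622.80100405  33.62333657 189.89445449] [-5.23542024  0.4773088  14.81757715]
```

```bash
python3 - <<'E'
from h import *
a=PP[2]; o=aim(a,.6,-1); dn=ori([0,0,-1],[np.cos(a),np.sin(a),0])
bot.movel(pw([-.8,.5,212]),dn,max_speed=40); bot.movel(pw([-60,0,260]),dn,max_speed=150)
bot.move_ptp(pw([-130,0,140]),o); bot.movel(pw([-95,1,34]),o,max_speed=150)
im=imaging.capture("wrist"); s=bot.get_state(); print(s['t'],s['contact_force'])
old=cv2.imread("pics/w9.png"); C=lambda i:cv2.resize(i[0:200,60:360],(600,400)[0:2],interpolation=2)[:300]
cv2.imwrite("pics/w10.png",np.vstack([C(old),C(im)]))
E
```

```text
34.8833 [-0.19939605 -0.30011102  0.62238586]
```

```bash
python3 - <<'E'
import cv2,numpy as np
from h import imaging
cur=imaging.capture("wrist"); old=cv2.imread("pics/w9.png")
for n,i in(("before",old),("after",cur)):
    h=cv2.cvtColor(i,cv2.COLOR_BGR2HSV)[40:185,225:330]
    am=(h[...,0]<20)&(h[...,1]>150)&(h[...,2]>60); r,c=np.nonzero(am)
    col=am[:,51]; print(n,"amber rows",r.min()+40,r.max()+40,"cols",c.min()+225,c.max()+225,"widths by row",[(40+k,int(am[k].sum())) for k in range(40,75,3)])
    g=cv2.cvtColor(i,cv2.COLOR_BGR2GRAY)[:,276]; print(g[20:105:3])
E
```

```text
before amber rows 92 173 cols 254 296 widths by row [(80, 0), (83, 0), (86, 0), (89, 0), (92, 3), (95, 20), (98, 39), (101, 41), (104, 43), (107, 43), (110, 43), (113, 42)]
[ 88 157 152 151 136 123 125 133 129 234 231 194 194 186 180 163 190 253
 253 250 249 248 247 247 246 246 106 106 107]
after amber rows 40 175 cols 254 329 widths by row [(80, 0), (83, 0), (86, 0), (89, 0), (92, 0), (95, 0), (98, 0), (101, 2), (104, 10), (107, 23), (110, 42), (113, 42)]
[ 90  89 132 151 150 150 122 124 131 128 217 230 194 190 184 176 156 188
 249 250 250 251 251 252 248 247 246 245 243]
```

```bash
python3 -c "
from h import *
bot.dwell(.5); bot.sign_off()"
```

```text
the job is handed in; nothing more can be done
```

The amber vial is sealed and still standing in the locator, and I handed the job in at about 35.5 s of the 61 s allowed.

- **Lock pin:** I drew it out and laid it in the keeper. Wrist and scene pictures show the shank and neck in the two notches and the flange between the plates.
- **Vial:** The wrist view showed the left vial of the row, at about (517, -188), had the proud cap. I carried it upright to the press and set it on the base in front of the V. I then pushed it back with the fingertips until a second push moved it only 0.6 mm more. It looked upright and centred.
- **Pressing:** I pushed the knob down about 10 mm to a hard stop. Commanding a further 2 mm moved it only about 0.2 mm while the force rose to about 15 N, then I let the ram back up.
- **Final check:** Measured against the picture from before pressing, the cap's lower edge came down roughly 5 to 6 mm relative to the glass, after allowing for a 2 to 3 pixel camera shift. The foot is back up, the vial base has not moved, and the gripper is clear at about 80 mm.

**Limits of these checks:**
- The last check was by pixel rows only, because the picture viewer had reached its limit of 12. That is also over the 8 pictures planned.
- The pin and the two sealed vials were not looked at again after pressing, but nothing went near them.
- The top camera and the wrist camera disagreed by about 2.5 mm on the press's y position. I allowed for that when parking the pin.

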